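# Brush out the hollow spindle of the tape stand

## Task

Slide the orange tape roll off the leaning spindle and set it down flat in the blue tray, so that no dust gets on it. Then take the green-handled brush from its pot and scrub out the hollow spindle with two full strokes: each time gently right down to the bottom, without ramming it, and back up to the mouth. Finally draw the brush out and stand it back in its pot; do not drop the roll or the brush, and leave the other things on the bench where they are.

Things in the scene. Friction and masses are not known exactly. Their poses are not given: they have to be found in the camera images.
- stand: Blue steel base of the tape stand, fixed to the bench: plate 130 (x) x 110 (y) x 12 mm with two cheeks 62 mm high above the plate's middle that carry the spindle. Origin: centre of the plate's underside, z up; the spindle leans towards its -x side (roughly towards the robot).
- spindle: Hollow aluminium spindle fixed on the stand, leaning 30 deg from vertical. Origin: centre of the bore's closed floor (40 mm above the bench); z along the axis out of the open mouth at z = 110 mm, x uphill in the lean plane, y level. Outer diameter 36, bore 28 mm. A grey collar, diameter 64, surrounds it up to z = 66 mm; the roll rests on its top face.
- roll: Orange tape roll on a cardboard core, 70 g: outer diameter 64, hole diameter 41, width 30 mm. Origin: centre of its underside, z along its axis. It starts on the spindle, resting on the collar, with 14 mm of spindle showing above it.
- tray: Shallow open blue tray, fixed: 156 x 156 mm, 22 mm high, walls and floor 4 mm thick. Origin: centre of its underside, z up.
- brush: Long round brush, 80 g, 215 mm long, standing handle up in its pot. Origin: centre of its lower end (the bristle tip), z along its axis to the handle's end. White bristle head from 0 to 60 mm (stiff core diameter 20, soft bristles to 24 mm), steel stem diameter 8 mm, green round handle diameter 18 mm from 125 to 215 mm.
- pot: Grey brush pot, fixed: upright tube with inner diameter 27 mm, flaring from 65 mm height to an inner diameter of 46 mm at its rim, 85 mm high, inner floor at 6 mm; foot disc diameter 90 mm. Origin: centre of its underside, z up.
- spare_roll: Bystander: grey tape roll lying flat, diameter 64, 30 mm high. Origin: centre of its underside.
- marker: Bystander: black marker pen lying on the bench, 120 x 14 mm. Origin: its underside's centre.
- carton_a: Bystander: white carton 90 x 160 x 30 mm, the lower of two. Origin: centre of its underside.
- carton_b: Bystander: white carton 90 x 160 x 30 mm, lying on the other. Origin: centre of its underside.
- pouches: Bystander: stack of black flat cases 100 x 150 x 35 mm. Origin: centre of its underside.
- cleaner: Bystander: white bottle with a red cap, diameter 60, 160 mm high. Origin: centre of its underside.
- cutter: Bystander: yellow box cutter, 150 x 24 x 14 mm. Origin: centre of its underside.
Things that resemble listed ones, but are neither listed nor needed, are in the scene too. Of the things shaped like the roll, the orange one is meant.

How it is judged:
By the outcome, as a careful person would: the job done as asked, in the order asked, and still so for the second after the job is handed in, with the robot touching nothing.
It also fails if it takes over 67 s, if anything falls off the work surface, if the arm or the gripper's body presses on something with over 40 N, if the wrist force passes 120 N, or if a joint passes its speed limit or range.

## Robot

A 7-joint arm with a two-finger parallel gripper is mounted at the origin on the work surface. World frame = base frame: x ahead of the robot, y to its left, z up, the work surface at z = 0. Lengths are in m, angles in rad, forces in N, time in s.
With the tool pointing down it reaches from about 0.4 to 0.85 m from the base axis. Payload 10.4 kg.
Tool frame: the origin (TCP) lies midway between the tips of the shut fingers; the grasp point (between the pads) lies 19 mm behind it; z points along the fingers, y is the line along which they close (so a half turn about z gives the same grasp; the last joint's range is limited). The gripper opens to 87 mm and grips with 3 to 60 N. Pads are 19 mm wide; open, the fingers measure 117 mm over their backs; the gripper's body (75 mm by 190 mm) begins 51 mm behind the grasp point.
Start: joints at [1.195, 0.332, -0.065, 1.46, 0.022, 1.35, -0.088], TCP at [0.216, -0.587, 0.223] pointing down, gripper open.
Joint ranges: [-2.6, 2.6], [-0.5, 2.12], [-1.47, 1.34], [0.16, 2.42], [-1.27, 4.41], [0.06, 2.06], [-2.6, 2.6]. Speed limits (rad/s): [2.22, 2.22, 2.79, 2.79, 3.14, 3.14, 3.14].

## Interface

Orientations are given as a unit quaternion [x, y, z, w].
In Python, from bench import r gives the robot as it stands.
- The arm moves only by the tool move_arm, never from a script. Its argument "targets" is a list of rows, each a list of 3 entries, a list of its own where there are three numbers: the shift along the tool's x, y, z in cm, then the turn, a rotation vector about the tool's x, y, z in rad, then the opening in per cent of the stroke, from 0 (shut) to 100 (fully open). In form: [[[x, y, z], [wx, wy, wz], gripper], ...]. A call has 1 to 20 rows; each row shifts and turns the commanded pose from where the row before left it, along the tool's axes as they then stand; what a row does not reach is not made up. A row lasts 1/8 s, in which the tool goes at most 62.5 mm and 10.7 degrees, less where a joint would pass 70% of its speed; a pose out of reach is approached as far as the arm can. A call with a gripper value outside its range is refused whole. The fingers move at their own pace and stop on an object; "grip_force" is the grip in N (left out, the last holds). Time passes only in rows, so rows that do not move let the fingers close. It gives the time, the measured TCP pose, the force, the opening and the grip force at its end, in the units of the state.
- r.read_state(): the state, without advancing time (a new reading comes with each control period).
- r.camera(name): name is "scene" or "top" or "wrist"; returns a dict with "image" (400x640x3 uint8, blue, green, red), "vertical_fov" (degrees; the focal length in pixels is half the picture's height over the tangent of half this angle, whatever the lens; pixels are square), "cx", "cy" (the principal point, pixels), "k1" (the pictures are not rectified: a ray, as slopes to the right and down, at radius r is drawn at 1 + k1 r^2 times it, then the intrinsics apply), "cam_to_world" (4x4, takes a point from camera to world coordinates). Camera axes: x right, y down, z forward; pixel columns grow to the right and rows downward; lengths in m; the calibration is good to about 2 mm. A picture is of the moment at which its call begins. There is no depth.
- r.close_job(): hands the job in; it is judged then, once.
The state is a dict: "time": time; "joint_positions": joint angles; "joint_vel": joint speeds; "joint_torque": joint torques, N m; "ee_pos": TCP position; "eef_rot": TCP orientation; "ft_force": force on the tool from outside, world axes, zero at the start; "torque": the same for the moment, N m; "width": finger opening in m; "grip_force": force on a finger pad.
Only numpy, scipy, OpenCV 4.12 (cv2) and the standard library are available. Lean on these libraries where they do the work, as an engineer would, in place of code of your own. Each camera call takes 0.05 s, during which the arm holds its last target. There are 200 camera calls.

## Working session

There is one attempt and no reset: what is moved stays moved. The work goes in short steps, Python scripts to look and compute and a tool call to move; the robot and the scene stay as the last step left them, time stands still between calls to the robot, and variables do not carry over. Pictures are saved under pics/ and viewed, at most 10 in all, crops included, and the job is handed in when it is done.

Besides the shell and the picture viewer there is one more tool, called after "Call:" as a command line: name --argument value ..., lists and objects as JSON in quotes. move_arm: Moves the arm, as the interface text tells. Its arguments: {"type":"object","properties":{"targets":{"type":"array"},"grip_force":{"type":"number"}},"required":["targets"]}

```bash
mkdir -p pics; ls; cat > h.py <<'E'
import numpy as np, cv2
from scipy.spatial.transform import Rotation as R
from bench import r
def cam(n):
    c=r.camera(n); c['f']=200/np.tan(np.radians(c['vertical_fov'])/2); c['T']=np.array(c['cam_to_world']); return c
def K(c): return np.array([[c['f'],0,c['cx']],[0,c['f'],c['cy']],[0,0,1.]])
def D(c): return np.array([c['k1'],0,0,0,0.])
def ray(c,uv):
    p=cv2.undistortPoints(np.array([[uv]],float),K(c),D(c))[0,0]
    d=c['T'][:3,:3]@np.array([p[0],p[1],1]); return c['T'][:3,3],d/np.linalg.norm(d)
def onplane(c,uv,z):
    o,d=ray(c,uv); return o+d*(z-o[2])/d[2]
def proj(c,P):
    Ti=np.linalg.inv(c['T']); rv=cv2.Rodrigues(Ti[:3,:3])[0]
    return cv2.projectPoints(np.array(P,float).reshape(-1,3),rv,Ti[:3,3],K(c),D(c))[0][:,0]
def tri(c1,a,c2,b):
    o1,d1=ray(c1,a);o2,d2=ray(c2,b)
    s=np.linalg.lstsq(np.c_[d1,-d2],o2-o1,rcond=None)[0]
    p,q=o1+s[0]*d1,o2+s[1]*d2; return (p+q)/2,np.linalg.norm(p-q)
E
python3 - <<'E'
from h import *
for n in ['scene','top','wrist']:
    c=cam(n); cv2.imwrite(f'pics/{n}0.png',c['image']); print(n,c['f'],c['cx'],c['cy'],c['k1'],c['T'].round(3).tolist())
s=r.read_state();print(s)
E
```

```text
pics
scene 394.80922245475415 315.6910333719522 198.00966057170405 -0.10005988499111759 [[-0.102, 0.687, -0.719, 1.21], [0.995, 0.077, -0.067, 0.046], [0.009, -0.722, -0.692, 0.698], [0.0, 0.0, 0.0, 1.0]]
top 421.4918134157891 316.59964143492397 202.35984790690085 -0.030950331840088493 [[-0.024, -0.993, 0.112, 0.476], [-1.0, 0.023, -0.013, 0.005], [0.011, -0.112, -0.994, 1.012], [0.0, 0.0, 0.0, 1.0]]
wrist 328.92364116682785 323.11113868897723 202.5241880687211 0.009745316552434364 [[0.346, -0.911, -0.225, 0.277], [-0.938, -0.336, -0.082, -0.564], [-0.001, 0.24, -0.971, 0.384], [0.0, 0.0, 0.0, 1.0]]
{'time': 0.15, 'joint_positions': array([ 1.19538291,  0.33272225, -0.06469914,  1.46071608,  0.02161911,
        1.34990458, -0.08850687]), 'joint_vel': array([ 0.0017543 , -0.00087197, -0.00134695, -0.00316197, -0.00154887,
       -0.00049956, -0.00131854]), 'joint_torque': array([ 1.43140172e-03, -6.23632479e+01,  2.51516869e-02, -3.90139711e+01,
       -6.11440279e-02,  3.73251457e-02,  8.02041245e-05]), 'ee_pos': array([ 0.21585875, -0.58624165,  0.22195493]), 'eef_rot': array([ 9.84479390e-01,  1.75499436e-01, -1.23518956e-04, -5.12481867e-04]), 'ft_force': array([-0.51204663,  0.04987413, -0.46349366]), 'torque': array([ 0.01176531,  0.03228556, -0.01035126]), 'grip_force': 0.0, 'width': 0.08665385638977677}
```

View pics/scene0.png

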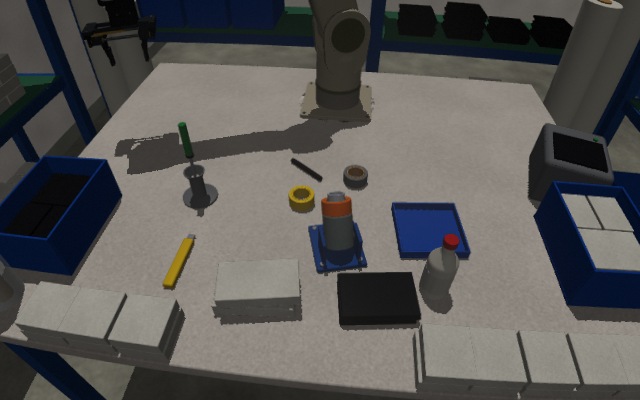

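View pics/top0.png

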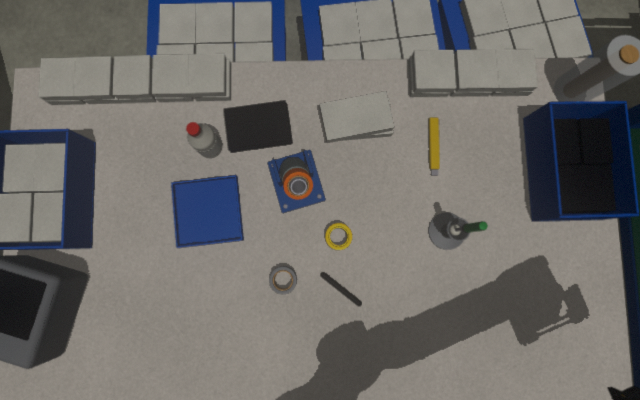

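The orange roll candidates in the top view are the orange one at (298,184), the yellow ring at (339,236) and the grey spare at (283,279). I choose the orange one, which sits on the spindle and shows at (337,207) in the scene view. The tray is at top (208,211). The pot is at top (447,230), with the green handle at top (480,226) and scene (185,140).

```bash
python3 - <<'E'
from h import *
ct=cam('top'); cs=cam('scene')
def blobs(c,lo,hi,amin=60):
    hsv=cv2.cvtColor(c['image'],cv2.COLOR_BGR2HSV); m=cv2.inRange(hsv,np.array(lo),np.array(hi))
    n,l,s,ce=cv2.connectedComponentsWithStats(m); return [(s[i].tolist(),ce[i].round(1).tolist(),l==i) for i in range(1,n) if s[i,4]>amin]
for nm,lo,hi in [('orange',(4,150,90),(14,255,255)),('green',(45,100,30),(80,255,255)),('blue',(105,120,50),(125,255,255))]:
    for n,c in (('top',ct),('scene',cs)):
        for s,ce,m in blobs(c,lo,hi):
            ys,xs=np.where(m); pts=np.c_[xs,ys].astype(np.float32)
            rr=cv2.minAreaRect(pts)
            print(nm,n,s,ce,[np.round(v,1) for v in rr])
            if nm=='blue' and n=='top' and 150<ce[0]<330 and 140<ce[1]<260:
                z=.022 if ce[0]<250 else .012
                print('  corners',[onplane(c,p,z).round(4).tolist() for p in cv2.boxPoints(rr)])
v=np.hstack([cv2.resize(ct['image'][140:240,250:370],(400,333),interpolation=2),cv2.resize(ct['image'][190:260,420:504],(400,333),interpolation=2)])
w=np.hstack([cv2.resize(cs['image'][175:275,280:400],(400,333),interpolation=2),cv2.resize(cs['image'][115:215,150:270],(400,333),interpolation=2)])
cv2.imwrite('pics/c1.png',cv2.resize(np.vstack([v,w]),(720,600)))
E
```

```text
orange top [284, 170, 29, 29, 312] [297.4, 183.5] [array([297.8, 184.8]), array([27.6, 28.3]), np.float64(45.0)]
orange scene [322, 197, 29, 19, 330] [336.9, 206.9] [array([336.3, 206.3]), array([17.8, 28.2]), np.float64(87.3)]
green top [631, 129, 9, 76, 332] [636.6, 155.7] [array([635. , 166.5]), array([75.,  8.]), np.float64(90.0)]
green top [632, 217, 8, 65, 308] [636.6, 241.6] [array([635.5, 249. ]), array([64.,  7.]), np.float64(90.0)]
green scene [284, 7, 29, 17, 212] [299.1, 11.4] [array([299. ,  11.4]), array([29.8, 14. ]), np.float64(20.6)]
green scene [382, 11, 17, 28, 160] [389.6, 20.1] [array([390.1,  24.8]), array([13.5, 27. ]), np.float64(6.8)]
green scene [432, 27, 17, 17, 82] [440.3, 36.8] [array([442.1,  36.3]), array([15.7, 15.7]), np.float64(26.6)]
green scene [18, 76, 37, 11, 306] [35.2, 79.9] [array([36., 81.]), array([10., 36.]), np.float64(90.0)]
green scene [178, 122, 14, 34, 217] [185.0, 138.6] [array([185.1, 138.7]), array([34.,  7.]), np.float64(76.0)]
blue top [147, 0, 139, 61, 1598] [218.8, 23.3] [array([216.,  30.]), array([138.,  60.]), np.float64(0.0)
[... 1067 characters left out ...]
38.]), np.float64(90.0)]
blue scene [0, 155, 107, 86, 618] [52.9, 194.3] [array([ 45.5, 191.6]), array([ 59.6, 122.8]), np.float64(36.5)]
blue scene [552, 181, 88, 94, 624] [594.4, 219.4] [array([607.6, 221.8]), array([121.1,  66. ]), np.float64(64.9)]
blue scene [392, 203, 78, 55, 2994] [425.8, 227.7] [array([430.5, 230. ]), array([77., 54.]), np.float64(0.0)]
blue scene [353, 222, 9, 21, 63] [357.3, 232.1] [array([357.1, 231.8]), array([21.2,  3.2]), np.float64(70.3)]
blue scene [309, 225, 17, 46, 382] [317.1, 244.1] [array([318.8, 247.6]), array([45.5, 13.8]), np.float64(80.5)]
blue scene [326, 254, 32, 16, 180] [342.0, 263.7] [array([341.4, 262.1]), array([11.5, 31.4]), np.float64(79.9)]
```

View pics/c1.png

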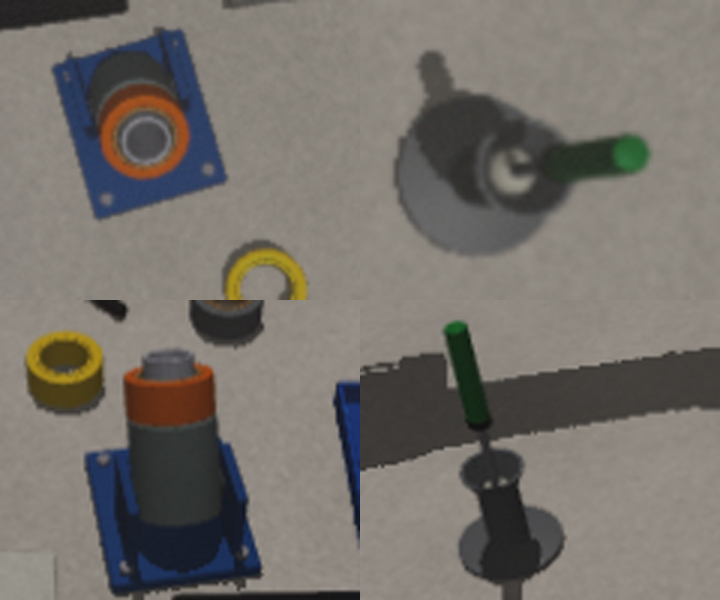

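The crop confirms the choice. The orange roll is on the leaning spindle, with the mouth at top (299,186) and scene (336,194). The brush's handle end is at top (483,226) and scene (182,124), and the pot rim at top (458,230) and scene (194,171).

```bash
python3 - <<'E'
from h import *
ct=cam('top'); cs=cam('scene')
for n,a,b in [('mouth',(299,186),(335.7,194.3)),('handle_end',(483,225.7),(182,123.5)),('handle_low',(465.5,228.5),(189.7,156.7)),('rim',(458,230),(194,171))]:
    print(n,*tri(ct,a,cs,b))
print(onplane(ct,(299,186),.135),onplane(ct,(483,225.7),.221),onplane(ct,(458,230),.085),onplane(cs,(194,171),.085), onplane(cs,(335.7,194.3),.135))
# foot disc of pot
p=onplane(ct,(420+475/4.286-84,190+172/4.286),.006);print(p)
c=r.read_state();M=R.from_quat(c['eef_rot']).as_matrix();print(M.round(3))
cw=cam('wrist')['T'];X=np.eye(4);X[:3,:3]=M;X[:3,3]=c['ee_pos'];print('cam in tool',(np.linalg.inv(X)@cw).round(3))
E
```

```text
mouth [0.60977451 0.03010024 0.13560605] 0.0024260013607432605
handle_end [ 0.51283376 -0.3181124   0.22270403] 0.0023781152003146556
handle_low [ 0.51244965 -0.31931838  0.12976921] 0.0008222963298420663
rim [ 0.51137817 -0.3185338   0.0851331 ] 0.001234291995798491
[0.60991667 0.02890483 0.135     ] [ 0.51318534 -0.32006861  0.221     ] [ 0.51150931 -0.31922192  0.085     ] [ 0.5113407  -0.31792141  0.085     ] [0.60904677 0.03129547 0.135     ]
[ 0.51492053 -0.31972277  0.006     ]
[[ 0.938  0.346 -0.   ]
 [ 0.346 -0.938  0.   ]
 [-0.    -0.    -1.   ]]
cam in tool [[ 0.    -0.971 -0.24   0.065]
 [ 1.     0.     0.     0.001]
 [-0.    -0.24   0.971 -0.162]
 [ 0.     0.     0.     1.   ]]
```

```bash
cat > g.py <<'E'
from h import *
yaw=np.radians(15.3); u=np.array([np.cos(yaw),np.sin(yaw),0]); M0=np.array([.6097,.030,.1355])
a=-.5*u+np.array([0,0,np.sqrt(.75)])
yt=np.sqrt(.75)*u+np.array([0,0,.5]); RS=np.c_[np.cross(yt,-a),yt,-a]
def down(ang): y=np.array([np.cos(ang),np.sin(ang),0]); z=np.array([0,0,-1.]); return np.c_[np.cross(y,z),y,z]
def S(s): return M0+(s-.110)*a
def plan(wps,start=None):
    """wps: list of (pos,Rot,n rows,grip)"""
    if start is None: s=r.read_state(); start=(s['ee_pos'],R.from_quat(s['eef_rot']).as_matrix())
    p,Q=np.array(start[0]),start[1]; out=[]
    for P,G,n,g in wps:
        w=np.round(R.from_matrix(Q.T@G).as_rotvec()/n,3); p0=p.copy(); 
        for i in range(n):
            t=np.round(Q.T@(p0+(np.array(P)-p0)*(i+1)/n-p)*100,2)
            out.append([t.tolist(),w.tolist(),g]); p=p+Q@t/100; Q=Q@R.from_rotvec(w).as_matrix()
        print('end err mm/deg',((p-P)*1000).round(1),np.degrees(R.from_matrix(Q.T@G).magnitude()).round(2), 'max cm/row',np.linalg.norm(out[-1][0]).round(2))
    for o in out: print(str(o).replace(' ',''),end=',')
    print()
def st():
    s=r.read_state(); print({k:np.round(s[k],4).tolist() for k in ['time','ee_pos','eef_rot','joint_positions','ft_force','torque','grip_force','width']})
E
python3 - <<'E'
from g import *
ct=cam('top'); print('bottle',onplane(ct,(193,129),.16))
s=r.read_state()
p0=s['ee_pos']; 
mid=(p0+S(.15))/2; mid[2]=.28
from scipy.spatial.transform import Slerp
Rm=Slerp([0,1],R.from_matrix([R.from_quat(s['eef_rot']).as_matrix(),RS]))(.5).as_matrix()
plan([(mid,Rm,10,100),(S(.155),RS,10,100)])
E
```

```text
bottle [0.7306556  0.24589273 0.16      ]
end err mm/deg [0. 0. 0.] 0.34 max cm/row 3.64
end err mm/deg [-0.  0. -0.] 0.33 max cm/row 3.72
[[2.81,-2.22,-0.57],[-0.021,0.019,-0.072],100],[[2.98,-2.0,-0.57],[-0.021,0.019,-0.072],100],[[3.12,-1.77,-0.54],[-0.021,0.019,-0.072],100],[[3.25,-1.53,-0.52],[-0.021,0.019,-0.072],100],[[3.36,-1.28,-0.49],[-0.021,0.019,-0.072],100],[[3.46,-1.02,-0.45],[-0.021,0.019,-0.072],100],[[3.52,-0.77,-0.4],[-0.021,0.019,-0.072],100],[[3.58,-0.5,-0.34],[-0.021,0.019,-0.072],100],[[3.61,-0.23,-0.28],[-0.021,0.019,-0.072],100],[[3.63,0.03,-0.22],[-0.021,0.019,-0.072],100],[[3.44,-0.14,1.42],[-0.021,0.02,-0.073],100],[[3.4,0.08,1.48],[-0.021,0.02,-0.073],100],[[3.37,0.3,1.56],[-0.021,0.02,-0.073],100],[[3.3,0.51,1.63],[-0.021,0.02,-0.073],100],[[3.22,0.71,1.71],[-0.021,0.02,-0.073],100],[[3.13,0.91,1.79],[-0.021,0.02,-0.073],100],[[3.03,1.09,1.87],[-0.021,0.02,-0.073],100],[[2.89,1.27,1.96],[-0.021,0.02,-0.073],100],[[2.76,1.43,2.04],[-0.021,0.02,-0.073],100],[[2.61,1.58,2.13],[-0.021,0.02,-0.073],100],
```

Call:
move_arm --targets '[[[2.8,-2.2,-0.6],[-0.021,0.019,-0.072],100],[[3.0,-2.0,-0.6],[-0.021,0.019,-0.072],100],[[3.1,-1.8,-0.5],[-0.021,0.019,-0.072],100],[[3.2,-1.5,-0.5],[-0.021,0.019,-0.072],100],[[3.4,-1.3,-0.5],[-0.021,0.019,-0.072],100],[[3.5,-1.0,-0.5],[-0.021,0.019,-0.072],100],[[3.5,-0.8,-0.4],[-0.021,0.019,-0.072],100],[[3.6,-0.5,-0.3],[-0.021,0.019,-0.072],100],[[3.6,-0.2,-0.3],[-0.021,0.019,-0.072],100],[[3.6,0,-0.2],[-0.021,0.019,-0.072],100],[[3.4,-0.1,1.4],[-0.021,0.02,-0.073],100],[[3.4,0.1,1.5],[-0.021,0.02,-0.073],100],[[3.4,0.3,1.6],[-0.021,0.02,-0.073],100],[[3.3,0.5,1.6],[-0.021,0.02,-0.073],100],[[3.2,0.7,1.7],[-0.021,0.02,-0.073],100],[[3.1,0.9,1.8],[-0.021,0.02,-0.073],100],[[3.0,1.1,1.9],[-0.021,0.02,-0.073],100],[[2.9,1.3,2.0],[-0.021,0.02,-0.073],100],[[2.8,1.4,2.0],[-0.021,0.02,-0.073],100],[[2.6,1.6,2.1],[-0.021,0.02,-0.073],100]]' --grip_force 25

```text
time: 2.95
ee_pos: [0.5886, 0.0253, 0.1746]
eef_rot: [0.584, 0.77, 0.206, 0.155]
ft_force: [0.9, -0.6, 0.0]
width: 0.0872
grip_force: 0.0
```

```bash
python3 - <<'E'
from g import *
st(); c=cam('wrist'); cv2.imwrite('pics/w1.png',c['image'])
print('expected mouth px',proj(c,[M0,S(.096)]))
plan([(S(.125),RS,2,100),(S(.071),RS,5,100)])
E
```

```text
{'time': 2.95, 'ee_pos': [0.5886, 0.0253, 0.1746], 'eef_rot': [0.5836, 0.77, 0.2062, 0.1549], 'joint_positions': [0.6587, -0.0042, -0.6994, 2.0559, -0.2166, 0.5902, 0.3819], 'ft_force': [0.9101, -0.6424, 0.006], 'torque': [-0.2079, 0.4599, -0.0241], 'grip_force': 0.0, 'width': 0.0872}
expected mouth px [[322.30537072 224.26631243]
 [322.38179755 218.27751533]]
end err mm/deg [-0. -0. -0.] 0.07 max cm/row 1.42
end err mm/deg [-0.  0. -0.] 0.07 max cm/row 1.08
[[-0.25,-0.08,1.39],[-0.001,-0.005,0.006],100],[[-0.25,-0.09,1.4],[-0.001,-0.005,0.006],100],[[0.0,0.0,1.08],[0.0,0.0,-0.0],100],[[0.0,0.0,1.08],[0.0,0.0,-0.0],100],[[0.0,0.0,1.08],[0.0,0.0,-0.0],100],[[0.0,0.0,1.08],[0.0,0.0,-0.0],100],[[0.01,0.0,1.08],[0.0,0.0,-0.0],100],
```

View pics/w1.png

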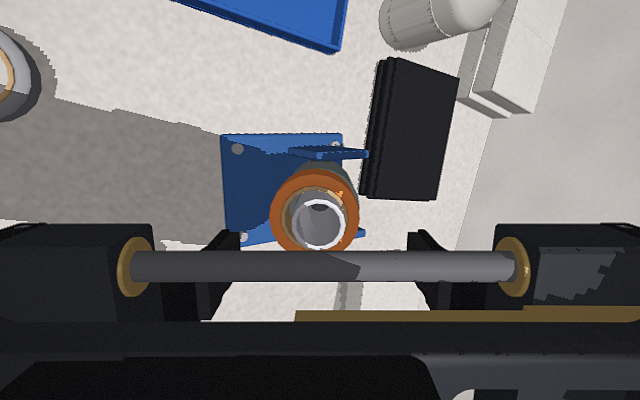

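The wrist view shows the mouth ring at about (318,223), against an expected (322,224). That is about 2 mm off, so I correct by that and grasp.

Call:
move_arm --targets '[[[-0.25,-0.2,1.4],[-0.001,-0.005,0.006],100],[[-0.25,-0.2,1.4],[-0.001,-0.005,0.006],100],[[0,0,1.1],[0,0,0],100],[[0,0,1.1],[0,0,0],100],[[0,0,1.1],[0,0,0],100],[[0,0,1.1],[0,0,0],100],[[0,0,1.0],[0,0,0],100],[[0,0,0],[0,0,0],60],[[0,0,0],[0,0,0],60],[[0,0,0],[0,0,0],60],[[0,0,0],[0,0,0],60]]' --grip_force 15

```text
time: 4.38
ee_pos: [0.6256, 0.0279, 0.1019]
eef_rot: [0.591, 0.764, 0.204, 0.158]
ft_force: [-3.8, -0.9, 3.0]
width: 0.0624
grip_force: 15.0
```

```bash
python3 - <<'E'
from g import *
st(); s=r.read_state(); p=s['ee_pos']; d=p-M0; print('s',.11+d@a,'off x,y',RS[:,0]@d,RS[:,1]@d)
E
```

```text
{'time': 4.375, 'ee_pos': [0.6256, 0.0279, 0.1019], 'eef_rot': [0.5908, 0.7644, 0.2044, 0.1579], 'joint_positions': [0.5538, 0.1986, -0.6583, 2.0472, 0.0627, 0.422, 0.1412], 'ft_force': [-3.8233, -0.8765, 2.9634], 'torque': [-0.0998, 0.7028, 0.0001], 'grip_force': 15.0006, 'width': 0.0624}
s 0.07352483534774631 off x,y -0.006165597441703774 -0.004028344971986697
```

Call:
move_arm --targets '[[[0,0.1,-0.3],[0,0,0],60],[[0,0,-0.7],[0,0,0],60],[[0,0,-0.8],[0,0,0],60]]' --grip_force 20

```text
time: 4.75
ee_pos: [0.6174, 0.026, 0.1181]
eef_rot: [0.591, 0.764, 0.204, 0.158]
ft_force: [-0.1, -0.2, -0.3]
width: 0.0616
grip_force: 20.0
```

```bash
python3 - <<'E'
from g import *
st(); s=r.read_state(); p=s['ee_pos']; d=p-M0; print('s',.11+d@a,'off x,y',RS[:,0]@d,RS[:,1]@d, 'F tool',RS.T@s['ft_force'])
print(np.degrees(R.from_matrix(RS.T@R.from_quat(s['eef_rot']).as_matrix()).as_rotvec()))
E
```

```text
{'time': 4.75, 'ee_pos': [0.6174, 0.026, 0.1181], 'eef_rot': [0.5908, 0.7644, 0.2044, 0.1576], 'joint_positions': [0.5922, 0.1554, -0.6849, 2.0515, 0.003, 0.4554, 0.1915], 'ft_force': [-0.109, -0.2061, -0.3399], 'torque': [-0.15, 0.5335, -0.0145], 'grip_force': 19.9998, 'width': 0.0616}
s 0.09174567495686682 off x,y -0.005864456034197701 -0.0031542844694606893 F tool [-0.1700068  -0.30811591  0.21459508]
[ 0.08475949 -0.31603138  0.60874925]
```

Call:
move_arm --targets '[[[0,0,-1],[0,0,0],60],[[0,0,-1],[0,0,0],60],[[0,0,-1.2],[0,0,0],60],[[0,0,-1.4],[0,0,0],60],[[0,0,-1.2],[0,0,0],60],[[0,0,0],[0,0,0],60]]'

```text
time: 5.5
ee_pos: [0.5899, 0.0183, 0.1692]
eef_rot: [0.591, 0.764, 0.204, 0.159]
ft_force: [-0.1, 0.1, -0.9]
width: 0.0623
grip_force: 20.0
```

```bash
python3 - <<'E'
from g import *
st(); s=r.read_state(); d=s['ee_pos']-M0; print('s',.11+d@a,'off x,y',RS[:,0]@d,RS[:,1]@d)
c=cam('wrist'); cv2.imwrite('pics/w2.png',c['image'])
T=np.array([.572,.249,0]); G=down(np.arctan2(T[1],T[0]))
plan([(T+[0,0,.11],G,10,60),(T+[0,0,.04],G,5,60)])
E
```

```text
{'time': 5.5, 'ee_pos': [0.5899, 0.0183, 0.1692], 'eef_rot': [0.5907, 0.7642, 0.2045, 0.1587], 'joint_positions': [0.6803, 0.0045, -0.7167, 2.0624, -0.195, 0.571, 0.3561], 'ft_force': [-0.1049, 0.0548, -0.944], 'torque': [-0.2231, 0.552, 0.0455], 'grip_force': 19.9999, 'width': 0.0623}
s 0.15021674698495247 off x,y -0.006027391255243344 -0.00234365758616047
end err mm/deg [-0.  0. -0.] 0.18 max cm/row 2.38
end err mm/deg [-0. -0. -0.] 0.18 max cm/row 1.4
[[2.28,0.06,0.71],[0.052,0.004,-0.015],60],[[2.27,0.14,0.71],[0.052,0.004,-0.015],60],[[2.27,0.2,0.72],[0.052,0.004,-0.015],60],[[2.26,0.28,0.71],[0.052,0.004,-0.015],60],[[2.25,0.34,0.7],[0.052,0.004,-0.015],60],[[2.24,0.42,0.69],[0.052,0.004,-0.015],60],[[2.24,0.48,0.68],[0.052,0.004,-0.015],60],[[2.22,0.56,0.66],[0.052,0.004,-0.015],60],[[2.22,0.62,0.64],[0.052,0.004,-0.015],60],[[2.2,0.68,0.61],[0.052,0.004,-0.015],60],[[0.0,-0.0,1.4],[0.0,0.0,-0.001],60],[[0.0,-0.0,1.4],[0.0,0.0,-0.001],60],[[0.0,-0.01,1.4],[0.0,0.0,-0.001],60],[[0.0,0.0,1.4],[0.0,0.0,-0.001],60],[[0.0,0.0,1.4],[0.0,0.0,-0.001],60],
```

View pics/w2.png

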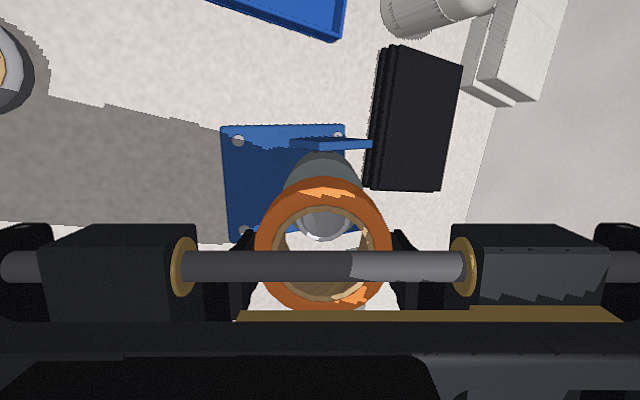

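The roll hangs square in the gripper, clear of the spindle. I keep the height while crossing, then descend.

```bash
python3 - <<'E'
from g import *
T=np.array([.572,.249,0]); G=down(np.arctan2(T[1],T[0]))
plan([(T+[0,0,.165],G,10,60)])
E
```

```text
end err mm/deg [-0.  0. -0.] 0.18 max cm/row 2.31
[[2.28,0.34,0.23],[0.052,0.004,-0.015],60],[[2.27,0.38,0.23],[0.052,0.004,-0.015],60],[[2.26,0.43,0.21],[0.052,0.004,-0.015],60],[[2.25,0.47,0.19],[0.052,0.004,-0.015],60],[[2.25,0.52,0.18],[0.052,0.004,-0.015],60],[[2.24,0.56,0.16],[0.052,0.004,-0.015],60],[[2.23,0.6,0.14],[0.052,0.004,-0.015],60],[[2.22,0.64,0.12],[0.052,0.004,-0.015],60],[[2.21,0.68,0.09],[0.052,0.004,-0.015],60],[[2.2,0.71,0.07],[0.052,0.004,-0.015],60],
```

Call:
move_arm --targets '[[[2.3,0.3,0.2],[0.052,0.004,-0.015],60],[[2.3,0.4,0.2],[0.052,0.004,-0.015],60],[[2.3,0.4,0.2],[0.052,0.004,-0.015],60],[[2.25,0.5,0.2],[0.052,0.004,-0.015],60],[[2.25,0.5,0.2],[0.052,0.004,-0.015],60],[[2.2,0.6,0.2],[0.052,0.004,-0.015],60],[[2.2,0.6,0.1],[0.052,0.004,-0.015],60],[[2.2,0.6,0.1],[0.052,0.004,-0.015],60],[[2.2,0.7,0.1],[0.052,0.004,-0.015],60],[[2.2,0.7,0.1],[0.052,0.004,-0.015],60],[[0,0,2],[0,0,0],60],[[0,0,3],[0,0,0],60],[[0,0,3],[0,0,0],60],[[0,0,2],[0,0,0],60],[[0,0,2],[0,0,0],60],[[0,0,1],[0,0,0],60],[[0,0,0],[0,0,0],60]]'

```text
time: 7.68
ee_pos: [0.5714, 0.2491, 0.0342]
eef_rot: [0.549, 0.836, 0.0, -0.0]
ft_force: [0.2, -0.3, -1.1]
width: 0.0622
grip_force: 20.0
```

```bash
python3 - <<'E'
from g import *
st(); s=r.read_state()
T=np.array([.572,.249,0]); G=down(np.arctan2(T[1],T[0]))
print(np.degrees(R.from_matrix(G.T@R.from_quat(s['eef_rot']).as_matrix()).as_rotvec()))
E
```

```text
{'time': 7.675, 'ee_pos': [0.5714, 0.2491, 0.0342], 'eef_rot': [0.549, 0.8358, 0.0004, -0.0], 'joint_positions': [0.0742, 0.6129, -0.7401, 1.626, 0.4546, 1.0817, -0.3844], 'ft_force': [0.2432, -0.2694, -1.0986], 'torque': [0.0199, -0.1346, 0.0252], 'grip_force': 20.0, 'width': 0.0622}
[-0.03444027  0.0252941   0.12194861]
```

Call:
move_arm --targets '[[[0,0,0.8],[0,0,0],60],[[0,0,0.8],[0,0,0],60],[[0,0,0.3],[0,0,0],60],[[0,0,0.2],[0,0,0],60],[[0,0,0.1],[0,0,0],60],[[0,0,0],[0,0,0],60]]'

```text
time: 8.43
ee_pos: [0.5716, 0.2492, 0.0127]
eef_rot: [0.549, 0.836, 0.001, 0.0]
ft_force: [0.3, -0.4, -0.5]
width: 0.062
grip_force: 20.0
```

Call:
move_arm --targets '[[[0,0,0.1],[0,0,0],60],[[0,0,0.1],[0,0,0],60],[[0,0,0],[0,0,0],60]]'

```text
time: 8.8
ee_pos: [0.5716, 0.2492, 0.0106]
eef_rot: [0.549, 0.836, 0.001, 0.0]
ft_force: [-0.9, -0.3, -1.5]
width: 0.0625
grip_force: 20.0
```

Call:
move_arm --targets '[[[0,0,0.1],[0,0,0],60],[[0,0,0.1],[0,0,0],60],[[0,0,0],[0,0,0],60]]'

```text
time: 9.18
ee_pos: [0.5716, 0.2493, 0.0103]
eef_rot: [0.549, 0.836, 0.0, 0.001]
ft_force: [-5.9, -3.4, 16.5]
width: 0.0617
grip_force: 20.0
```

```bash
python3 - <<'E'
from g import *
c=cam('wrist'); s=cam('scene'); cv2.imwrite('pics/w3.png',np.hstack([cv2.resize(c['image'],(480,300)),cv2.resize(s['image'][150:290,330:490],(320,280))[:300].copy() if 0 else cv2.copyMakeBorder(cv2.resize(s['image'][150:290,330:490],(320,280)),0,20,0,0,0)]))
st()
E
```

```text
{'time': 9.275, 'ee_pos': [0.5716, 0.2493, 0.0103], 'eef_rot': [0.549, 0.8358, 0.0004, 0.0006], 'joint_positions': [0.0623, 0.642, -0.7245, 1.6392, 0.4779, 1.0438, -0.4001], 'ft_force': [-6.4573, -4.7219, 16.1226], 'torque': [-0.994, 1.4774, 0.0916], 'grip_force': 20.0022, 'width': 0.0619}
```

View pics/w3.png

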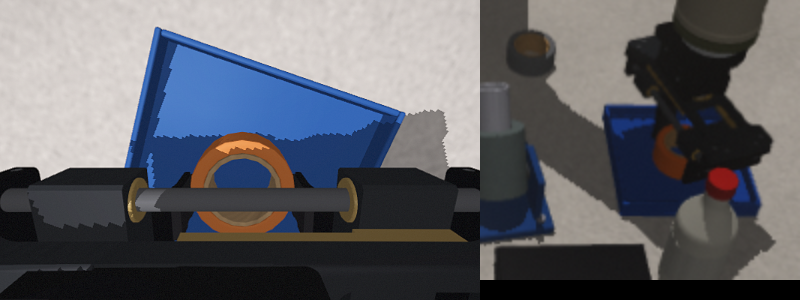

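The roll is on the tray floor, with 16 N of contact force. I release it and rise straight up.

Call:
move_arm --targets '[[[0,0,-0.1],[0,0,0],60],[[0,0,0],[0,0,0],85],[[0,0,0],[0,0,0],85],[[0,0,0],[0,0,0],85],[[0,0,-0.5],[0,0,0],85],[[0,0,-1.5],[0,0,0],85],[[0,0,-3],[0,0,0],85],[[0,0,-4],[0,0,0],85],[[0,0,-5],[0,0,0],85],[[0,0,-5],[0,0,0],60],[[0,0,-5],[0,0,0],60],[[0,0,-5],[0,0,0],50],[[0,0,0],[0,0,0],50]]'

```text
time: 10.9
ee_pos: [0.5721, 0.2504, 0.3052]
eef_rot: [0.549, 0.836, 0.004, 0.002]
ft_force: [-0.4, 0.3, -0.3]
width: 0.0454
grip_force: 0.0
```

```bash
python3 - <<'E'
from g import *
st(); ct=cam('top'); cs=cam('scene')
for c,n in ((ct,'top'),(cs,'scene')):
    hsv=cv2.cvtColor(c['image'],cv2.COLOR_BGR2HSV); m=cv2.inRange(hsv,np.array((4,150,90)),np.array((14,255,255)))
    k=cv2.connectedComponentsWithStats(m); i=1+k[2][1:,4].argmax(); print(n,k[2][i],k[3][i],onplane(c,k[3][i],.034))
c=cs
# brush grasp: TCP at 161 above tip (.006) 
B=np.array([.513,-.3187,0]); G=down(np.arctan2(B[1],B[0]))
s=r.read_state(); mid=np.array([.56,-.03,.30])
plan([(mid,down(0),10,50),(B+[0,0,.27],G,10,50)])
E
```

```text
{'time': 10.9, 'ee_pos': [0.5721, 0.2504, 0.3052], 'eef_rot': [0.5488, 0.8359, 0.0039, 0.0022], 'joint_positions': [0.1115, 0.4071, -0.8305, 1.301, 0.2985, 1.5494, -0.2714], 'ft_force': [-0.397, 0.3105, -0.2945], 'torque': [0.0158, -0.127, -0.0047], 'grip_force': 0.0, 'width': 0.0454}
top [191 199  27  26 248] [204.97177419 213.13709677] [0.56653035 0.2516162  0.034     ]
scene [418 212  27  16 121] [430.57024793 217.42975207] [0.55517986 0.25517399 0.034     ]
end err mm/deg [-0. -0.  0.] 0.16 max cm/row 2.8
end err mm/deg [ 0. -0. -0.] 0.31 max cm/row 2.94
[[-2.52,-1.21,0.0],[0.0,-0.0,0.041],50],[[-2.56,-1.11,0.0],[0.0,-0.0,0.041],50],[[-2.61,-1.0,0.01],[0.0,-0.0,0.041],50],[[-2.65,-0.9,-0.0],[0.0,-0.0,0.041],50],[[-2.68,-0.78,0.0],[0.0,-0.0,0.041],50],[[-2.71,-0.68,0.0],[0.0,-0.0,0.041],50],[[-2.74,-0.56,0.01],[0.0,-0.0,0.041],50],[[-2.76,-0.45,-0.0],[0.0,-0.0,0.041],50],[[-2.77,-0.34,0.0],[0.0,-0.0,0.041],50],[[-2.79,-0.22,0.0],[0.0,-0.0,0.041],50],[[-2.89,-0.47,0.3],[0.0,-0.0,0.055],50],[[-2.91,-0.3,0.29],[0.0,-0.0,0.055],50],[[-2.92,-0.15,0.3],[0.0,-0.0,0.055],50],[[-2.92,0.01,0.29],[0.0,-0.0,0.055],50],[[-2.92,0.18,0.3],[0.0,-0.0,0.055],50],[[-2.91,0.33,0.3],[0.0,-0.0,0.055],50],[[-2.88,0.5,0.29],[0.0,-0.0,0.055],50],[[-2.86,0.65,0.3],[0.0,-0.0,0.055],50],[[-2.81,0.8,0.29],[0.0,-0.0,0.055],50],[[-2.76,0.97,0.3],[0.0,-0.0,0.055],50],
```

Call:
move_arm --targets '[[[-2.5,-1.2,0],[0,0,0.041],60],[[-2.6,-1.1,0],[0,0,0.041],60],[[-2.6,-1.0,0],[0,0,0.041],60],[[-2.6,-0.9,0],[0,0,0.041],60],[[-2.7,-0.8,0],[0,0,0.041],60],[[-2.7,-0.7,0],[0,0,0.041],60],[[-2.7,-0.6,0],[0,0,0.041],60],[[-2.8,-0.4,0],[0,0,0.041],60],[[-2.8,-0.3,0],[0,0,0.041],60],[[-2.8,-0.2,0],[0,0,0.041],60],[[-2.9,-0.5,0.3],[0,0,0.055],60],[[-2.9,-0.3,0.3],[0,0,0.055],60],[[-2.9,-0.1,0.3],[0,0,0.055],60],[[-2.9,0,0.3],[0,0,0.055],60],[[-2.9,0.2,0.3],[0,0,0.055],60],[[-2.9,0.3,0.3],[0,0,0.055],60],[[-2.9,0.5,0.3],[0,0,0.055],60],[[-2.9,0.6,0.3],[0,0,0.055],60],[[-2.8,0.8,0.3],[0,0,0.055],60],[[-2.8,1.0,0.3],[0,0,0.055],60]]'

```text
time: 13.5
ee_pos: [0.5126, -0.3211, 0.2689]
eef_rot: [0.874, 0.486, 0.001, -0.0]
ft_force: [-0.0, 0.5, 0.2]
width: 0.0523
grip_force: 0.0
```

Call:
move_arm --targets '[[[0,0,0],[0,0,0],60],[[0,0,0],[0,0,0],60]]'

```text
time: 13.75
ee_pos: [0.5132, -0.3189, 0.2691]
eef_rot: [0.873, 0.488, 0.001, -0.0]
ft_force: [0.2, 0.5, 0.0]
width: 0.0524
grip_force: 0.0
```

```bash
python3 - <<'E'
from g import *
st(); c=cam('wrist'); ct=cam('top'); cs=cam('scene')
hsv=cv2.cvtColor(c['image'],cv2.COLOR_BGR2HSV); m=cv2.inRange(hsv,np.array((45,80,25)),np.array((80,255,255)))
k=cv2.connectedComponentsWithStats(m); print(k[2][1:],k[3][1:])
print(proj(c,[[.513,-.3187,.221],[.513,-.3187,.131]]))
s=r.read_state(); Q=R.from_quat(s['eef_rot']).as_matrix(); print('brush in tool',Q.T@(np.array([.513,-.3187,.221])-s['ee_pos']),'tilt',np.degrees(np.arccos(-Q[2,2])))
B=np.array([.513,-.3187,0]); G=down(np.arctan2(B[1],B[0]));plan([(B+[0,0,.24],G,2,60)])
cv2.imwrite('pics/w4.png',c['image'])
E
```

```text
{'time': 13.75, 'ee_pos': [0.5132, -0.3189, 0.2691], 'eef_rot': [0.8729, 0.4879, 0.0008, -0.0004], 'joint_positions': [0.8271, 0.2984, -0.4354, 1.429, 0.1236, 1.4412, -0.1586], 'ft_force': [0.2126, 0.4603, 0.0217], 'torque': [0.0207, -0.0783, -0.0139], 'grip_force': 0.0, 'width': 0.0524}
[[311 187  25  48 961]] [[323.24245578 211.70135276]]
[[322.07612543 221.0991581 ]
 [322.30747504 192.80348971]]
brush in tool [-0.00064823 -0.00016414  0.04839734] tilt 0.09489585739268745
end err mm/deg [ 0. -0. -0.] 0.05 max cm/row 1.47
[[-0.03,-0.01,1.47],[0.0,-0.001,0.003],60],[[-0.03,-0.0,1.47],[0.0,-0.001,0.003],60],
```

View pics/w4.png

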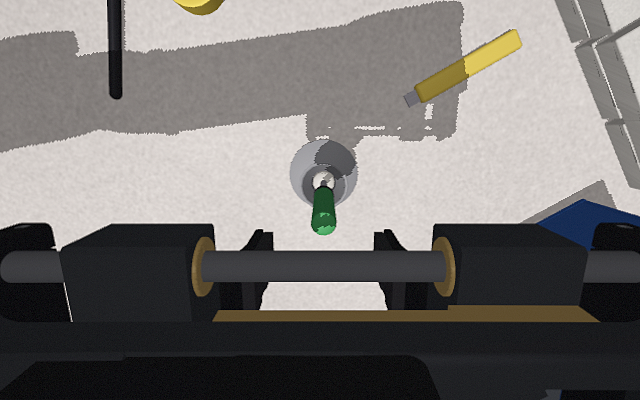

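The handle end is at about (323,227), between the fingers and within about 4 mm of the prediction. I descend and grip.

Call:
move_arm --targets '[[[-0.2,0,1.2],[0,0,0],60],[[0,0,2],[0,0,0],60],[[0,0,2],[0,0,0],60],[[0,0,2],[0,0,0],60],[[0,0,2],[0,0,0],60],[[0,0,1],[0,0,0],60],[[0,0,0],[0,0,0],20],[[0,0,0],[0,0,0],15],[[0,0,0],[0,0,0],10],[[0,0,0],[0,0,0],10],[[0,0,0],[0,0,0],10]]' --grip_force 15

```text
time: 15.28
ee_pos: [0.5122, -0.3209, 0.1676]
eef_rot: [0.873, 0.488, 0.001, 0.0]
ft_force: [0.3, 0.5, 1.7]
width: 0.0177
grip_force: 15.0
```

```bash
python3 - <<'E'
from g import *
st(); s=r.read_state(); Q=R.from_quat(s['eef_rot']).as_matrix(); print('F tool',Q.T@s['ft_force'])
E
```

```text
{'time': 15.275, 'ee_pos': [0.5122, -0.3209, 0.1676], 'eef_rot': [0.8729, 0.4878, 0.0008, 0.0002], 'joint_positions': [0.829, 0.3543, -0.4289, 1.5741, 0.1518, 1.2453, -0.1765], 'ft_force': [0.3143, 0.4747, 1.7004], 'torque': [-0.0264, 0.0147, -0.0072], 'grip_force': 15.0, 'width': 0.0177}
F tool [ 0.57091801  0.02074741 -1.69975714]
```

Call:
move_arm --targets '[[[0,0,0],[0,0,0],10],[[0,0,-0.5],[0,0,0],10],[[0,0,-1.5],[0,0,0],10],[[0,0,-2],[0,0,0],10],[[0,0,-2],[0,0,0],10],[[0,0,-2],[0,0,0],10],[[0,0,-2],[0,0,0],10],[[0,0,-2],[0,0,0],10],[[0,0,-1.5],[0,0,0],10],[[0,0,-0.5],[0,0,0],10],[[0,0,0],[0,0,0],10],[[0,0,0],[0,0,0],10]]' --grip_force 35

```text
time: 16.77
ee_pos: [0.5116, -0.3208, 0.3063]
eef_rot: [0.873, 0.488, 0.0, -0.001]
ft_force: [-1.3, 0.7, -0.6]
width: 0.0172
grip_force: 35.0
```

```bash
cat > b.py <<'E'
from g import *
def brush():
    """brush axis in world by handle/bristle points in scene and top; returns pts in tool frame"""
    s=r.read_state(); Q=R.from_quat(s['eef_rot']).as_matrix(); p=s['ee_pos']
    for n in ('scene','top','wrist'):
        c=cam(n)
        print(n,'pred tip, head-top, handle low',proj(c,[p+Q@[0,0,.161-z] for z in (0,.06,.125)]).round(1).tolist())
        cv2.imwrite(f'pics/b_{n}.png',c['image'])
E
python3 - <<'E'
from b import *
st(); brush()
i=cv2.imread('pics/b_scene.png')[60:180,130:250]; j=cv2.imread('pics/b_top.png')[180:280,400:520]; k=cv2.imread('pics/b_wrist.png')[100:250,230:410]
cv2.imwrite('pics/b1.png',np.hstack([cv2.resize(i,(400,400),interpolation=2),cv2.resize(k,(400,333),interpolation=2) if 0 else cv2.copyMakeBorder(cv2.resize(k,(400,333),interpolation=2),0,67,0,0,0)]))
E
```

```text
{'time': 16.775, 'ee_pos': [0.5116, -0.3208, 0.3063], 'eef_rot': [0.8729, 0.4879, 0.0003, -0.0007], 'joint_positions': [0.8257, 0.2886, -0.434, 1.3637, 0.1189, 1.5159, -0.1506], 'ft_force': [-1.2515, 0.679, -0.5737], 'torque': [-0.065, -0.0707, 0.0263], 'grip_force': 35.0001, 'width': 0.0172}
scene pred tip, head-top, handle low [[187.8, 151.1], [182.3, 129.6], [175.8, 104.0]]
top pred tip, head-top, handle low [[468.6, 228.6], [480.1, 227.0], [494.5, 225.0]]
wrist pred tip, head-top, handle low [[322.6, 187.8], [322.5, 202.1], [322.4, 226.7]]
```

View pics/b1.png

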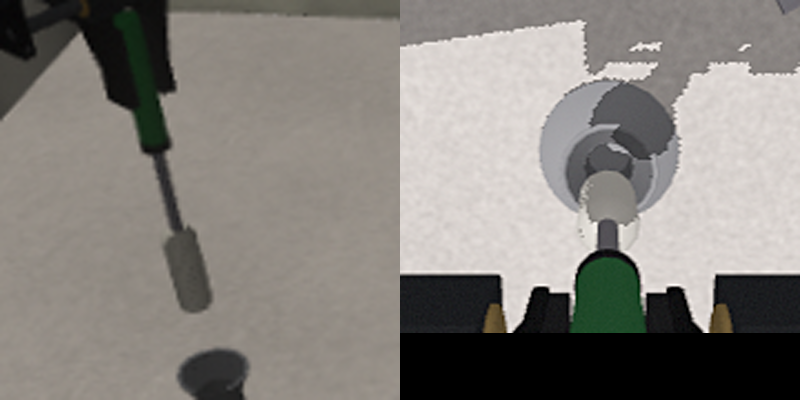

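The brush sits parallel to the tool, offset about −2 mm in tool x. The tip is at scene (189,151). Next I move it over the mouth, aligned with the axis.

```bash
cat >> g.py <<'E'
M1=M0-.0025*RS[:,1]
off=.0018*RS[:,0]
def TS(tip): return M1+(tip+.161-.110)*a+off   # TCP for brush tip at bore coordinate tip
E
python3 - <<'E'
from g import *
plan([(TS(.148),RS,18,10)])
E
```

```text
end err mm/deg [-0. -0. -0.] 0.64 max cm/row 1.8
[[1.54,-0.95,0.0],[-0.027,0.012,-0.044],10],[[1.58,-0.88,-0.0],[-0.027,0.012,-0.044],10],[[1.62,-0.81,-0.01],[-0.027,0.012,-0.044],10],[[1.65,-0.74,-0.01],[-0.027,0.012,-0.044],10],[[1.68,-0.67,-0.01],[-0.027,0.012,-0.044],10],[[1.71,-0.59,0.0],[-0.027,0.012,-0.044],10],[[1.74,-0.51,0.0],[-0.027,0.012,-0.044],10],[[1.75,-0.44,0.01],[-0.027,0.012,-0.044],10],[[1.78,-0.36,0.02],[-0.027,0.012,-0.044],10],[[1.78,-0.29,0.03],[-0.027,0.012,-0.044],10],[[1.8,-0.2,0.05],[-0.027,0.012,-0.044],10],[[1.8,-0.13,0.07],[-0.027,0.012,-0.044],10],[[1.81,-0.05,0.08],[-0.027,0.012,-0.044],10],[[1.81,0.03,0.1],[-0.027,0.012,-0.044],10],[[1.8,0.1,0.13],[-0.027,0.012,-0.044],10],[[1.79,0.18,0.16],[-0.027,0.012,-0.044],10],[[1.79,0.25,0.18],[-0.027,0.012,-0.044],10],[[1.76,0.32,0.21],[-0.027,0.012,-0.044],10],
```

Call:
move_arm --targets '[[[1.5,-0.9,0],[-0.027,0.012,-0.044],10],[[1.6,-0.9,0],[-0.027,0.012,-0.044],10],[[1.6,-0.8,0],[-0.027,0.012,-0.044],10],[[1.7,-0.7,0],[-0.027,0.012,-0.044],10],[[1.7,-0.7,0],[-0.027,0.012,-0.044],10],[[1.7,-0.6,0],[-0.027,0.012,-0.044],10],[[1.7,-0.5,0],[-0.027,0.012,-0.044],10],[[1.8,-0.4,0],[-0.027,0.012,-0.044],10],[[1.8,-0.4,0],[-0.027,0.012,-0.044],10],[[1.8,-0.3,0],[-0.027,0.012,-0.044],10],[[1.8,-0.2,0.1],[-0.027,0.012,-0.044],10],[[1.8,-0.1,0.1],[-0.027,0.012,-0.044],10],[[1.8,-0.1,0.1],[-0.027,0.012,-0.044],10],[[1.8,0,0.1],[-0.027,0.012,-0.044],10],[[1.8,0.1,0.1],[-0.027,0.012,-0.044],10],[[1.8,0.2,0.2],[-0.027,0.012,-0.044],10],[[1.8,0.2,0.2],[-0.027,0.012,-0.044],10],[[1.7,0.3,0.2],[-0.027,0.012,-0.044],10],[[0,0,0],[0,0,0],10],[[0,0,0],[0,0,0],10]]'

```text
time: 19.42
ee_pos: [0.5113, 0.004, 0.3057]
eef_rot: [0.59, 0.766, 0.205, 0.154]
ft_force: [0.4, -0.6, -0.2]
width: 0.017
grip_force: 35.0
```

```bash
python3 - <<'E'
from b import *
st(); brush(); s=r.read_state()
c=cam('wrist'); print('axis pts s=.15,.11,.096 and uncorrected mouth',proj(c,[M1+.04*a,M1,M1-.044*a,M0]).round(1).tolist())
print('scene mouth',proj(cam('scene'),[M1]),'top',proj(cam('top'),[M1]))
plan([(TS(.148),RS,1,10)])
i=cv2.imread('pics/b_scene.png')[120:240,270:390]; k=cv2.imread('pics/b_wrist.png')[110:290,220:436]
cv2.imwrite('pics/b2.png',np.hstack([cv2.resize(i,(320,320),interpolation=2),cv2.copyMakeBorder(cv2.resize(k,(480,400),interpolation=2),0,0,0,0,0)[:320]]))
E
```

```text
{'time': 19.425, 'ee_pos': [0.5113, 0.004, 0.3057], 'eef_rot': [0.59, 0.7656, 0.2051, 0.1536], 'joint_positions': [0.693, -0.3341, -0.5431, 2.0145, -0.4499, 0.9668, 0.5647], 'ft_force': [0.4041, -0.5952, -0.1903], 'torque': [-0.2087, 0.5295, -0.0082], 'grip_force': 34.9999, 'width': 0.017}
scene pred tip, head-top, handle low [[334.2, 176.3], [332.3, 147.5], [330.1, 115.2]]
top pred tip, head-top, handle low [[300.5, 194.3], [304.2, 205.6], [308.9, 219.7]]
wrist pred tip, head-top, handle low [[323.2, 187.5], [323.2, 201.8], [323.3, 226.3]]
axis pts s=.15,.11,.096 and uncorrected mouth [[324.6, 189.4], [324.6, 182.2], [324.6, 175.9], [326.9, 182.2]]
scene mouth [[334.83742575 194.02553995]] top [[298.78276075 187.14331292]]
end err mm/deg [0. 0. 0.] 0.03 max cm/row 0.12
[[0.07,0.05,-0.08],[-0.005,-0.003,-0.01],10],
```

View pics/b2.png

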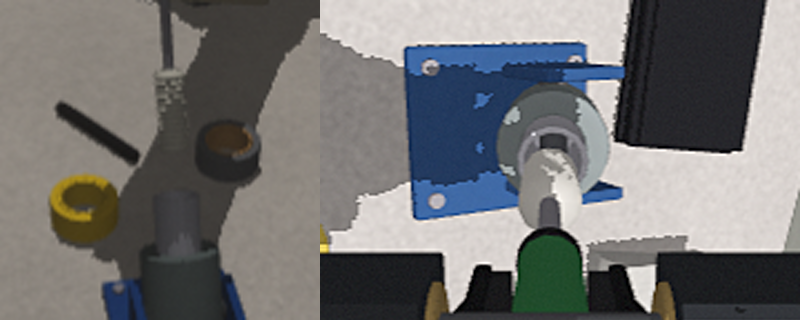

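The wrist view shows the mouth ring centre about 3 mm to +x of the tip and about 1 mm to +y, and the scene view agrees in sign. I correct, then enter slowly.

Call:
move_arm --targets '[[[0.25,0.08,0],[-0.005,-0.003,-0.01],10],[[0,0,1],[0,0,0],10],[[0,0,1],[0,0,0],10],[[0,0,1],[0,0,0],10],[[0,0,0.5],[0,0,0],10],[[0,0,0.5],[0,0,0],10],[[0,0,0.4],[0,0,0],10],[[0,0,0],[0,0,0],10]]'

```text
time: 20.72
ee_pos: [0.5325, 0.013, 0.2678]
eef_rot: [0.586, 0.768, 0.206, 0.157]
ft_force: [-0.1, 0.0, -0.9]
width: 0.0174
grip_force: 35.0
```

```bash
cat >> b.py <<'E'
def chk():
    s=r.read_state(); Q=R.from_quat(s['eef_rot']).as_matrix(); d=s['ee_pos']-M1
    print('t',s['time'],'tip s',.11+d@a-.161,'off x,y',RS[:,0]@d,RS[:,1]@d,'F tool',(Q.T@s['ft_force']).round(2),'T tool',(Q.T@s['torque']).round(2),'rot',R.from_matrix(RS.T@Q).as_rotvec().round(3),s['width'])
E
python3 - <<'E'
from b import *
chk()
E
```

```text
t 20.725 tip s 0.10301927810542136 off x,y 0.0039306119587227285 0.00028172814945640057 F tool [ 0.06 -0.48  0.75] T tool [ 0.55 -0.16 -0.09] rot [ 0.    -0.    -0.001] 0.017363049255250996
```

Call:
move_arm --targets '[[[0,0,0.5],[0,0,0],10],[[0,0,0.5],[0,0,0],10],[[0,0,0.5],[0,0,0],10],[[0,0,0],[0,0,0],10]]'

```text
time: 21.22
ee_pos: [0.5397, 0.015, 0.2545]
eef_rot: [0.586, 0.768, 0.206, 0.157]
ft_force: [0.5, -1.6, -1.1]
width: 0.0173
grip_force: 35.0
```

```bash
python3 - <<'E'
from b import *
chk(); brush()
c=cam('wrist');print('axis pts s=.15,.11,.066',proj(c,[M1+.04*a,M1,M1-.044*a]).round(1).tolist())
i=cv2.imread('pics/b_scene.png')[120:240,270:390]; k=cv2.imread('pics/b_wrist.png')[110:254,220:436]
cv2.imwrite('pics/b3.png',np.hstack([cv2.resize(i,(320,320),interpolation=2),cv2.resize(k,(480,320),interpolation=2)]))
E
```

```text
t 21.225 tip s 0.08779125650381911 off x,y 0.0039830479008880135 9.030324630575348e-05 F tool [-1.62 -0.51  0.94] T tool [ 0.62 -0.29 -0.01] rot [ 0.     0.    -0.001] 0.01734902869785582
scene pred tip, head-top, handle low [[337.4, 204.1], [335.6, 176.1], [333.6, 144.7]]
top pred tip, head-top, handle low [[295.8, 184.1], [299.0, 194.2], [303.0, 206.6]]
wrist pred tip, head-top, handle low [[323.0, 187.5], [323.1, 201.7], [323.1, 226.2]]
axis pts s=.15,.11,.066 [[322.9, 207.1], [322.9, 196.3], [322.9, 187.1]]
```

View pics/b3.png

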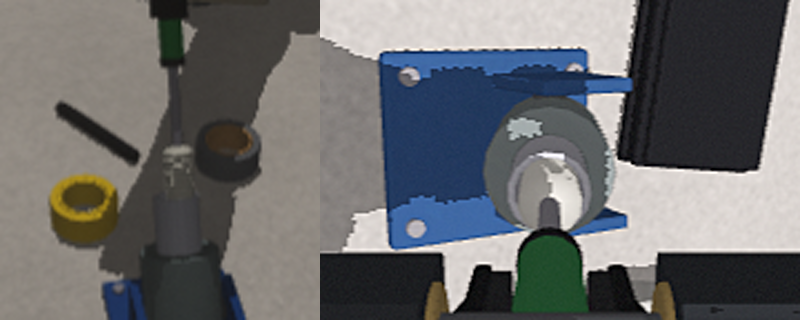

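The head is in the mouth and slightly close to the +x wall, with −1.6 N on it. I ease 1 mm to −x and go down.

Call:
move_arm --targets '[[[-0.1,0,0.5],[0,0,0],10],[[0,0,1],[0,0,0],10],[[0,0,1],[0,0,0],10],[[0,0,1],[0,0,0],10],[[0,0,1],[0,0,0],10],[[0,0,0],[0,0,0],10]]'

```text
time: 22.18
ee_pos: [0.5616, 0.0202, 0.215]
eef_rot: [0.586, 0.768, 0.206, 0.156]
ft_force: [0.4, -0.1, -0.6]
width: 0.0175
grip_force: 35.0
```

```bash
python3 - <<'E'
from b import *
chk()
E
```

```text
t 22.175 tip s 0.04239340383824622 off x,y 0.003224600526807696 -0.00018252677629421177 F tool [-0.17  0.03  0.72] T tool [ 0.58  0.02 -0.04] rot [ 0.001  0.001 -0.001] 0.017453138397860318
```

Call:
move_arm --targets '[[[0,0,1],[0,0,0],10],[[0,0,1],[0,0,0],10],[[0,0,0.8],[0,0,0],10],[[0,0,0.5],[0,0,0],10],[[0,0,0.3],[0,0,0],10],[[0,0,0.2],[0,0,0],10],[[0,0,0],[0,0,0],10]]'

```text
time: 23.05
ee_pos: [0.5801, 0.025, 0.1832]
eef_rot: [0.586, 0.768, 0.206, 0.157]
ft_force: [0.5, 0.2, -0.5]
width: 0.0172
grip_force: 35.0
```

```bash
python3 - <<'E'
from b import *
chk()
E
```

```text
t 23.05 tip s 0.0052321114256591306 off x,y 0.0029573839991852554 0.0004591603949165128 F tool [0.07 0.25 0.7 ] T tool [ 0.54 -0.03 -0.  ] rot [-0.    -0.    -0.001] 0.01716994918655207
```

Call:
move_arm --targets '[[[0,0,0.2],[0,0,0],10],[[0,0,0.1],[0,0,0],10],[[0,0,0],[0,0,0],10]]'

```text
time: 23.42
ee_pos: [0.5815, 0.0254, 0.1805]
eef_rot: [0.586, 0.768, 0.206, 0.157]
ft_force: [0.8, 0.0, -0.4]
width: 0.0175
grip_force: 35.0
```

Call:
move_arm --targets '[[[0,0,0.1],[0,0,0],10],[[0,0,0],[0,0,0],10]]'

```text
time: 23.68
ee_pos: [0.5822, 0.0253, 0.1802]
eef_rot: [0.586, 0.768, 0.206, 0.158]
ft_force: [-6.0, -0.1, 6.8]
width: 0.0171
grip_force: 35.0
```

Call:
move_arm --targets '[[[0,0,0.1],[0,0,0],10],[[0,0,0],[0,0,0],10]]'

```text
time: 23.92
ee_pos: [0.583, 0.025, 0.1805]
eef_rot: [0.586, 0.768, 0.206, 0.158]
ft_force: [-17.2, -3.1, 20.6]
width: 0.0173
grip_force: 35.0
```

```bash
python3 - <<'E'
from b import *
chk()
E
```

```text
t 23.925 tip s 0.0014984931293276216 off x,y 0.0022517996887614048 0.0015568526641622712 F tool [  1.49  -4.74 -26.58] T tool [2.07 0.49 0.01] rot [-0.001 -0.002 -0.001] 0.01726411909608821
```

The tip touched the floor at s≈0.002 with light contact. I go up to the mouth, and then start the second stroke.

Call:
move_arm --targets '[[[0,0,-0.3],[0,0,0],10],[[0,0,-1],[0,0,0],10],[[0,0,-1],[0,0,0],10],[[0,0,-1],[0,0,0],10],[[0,0,-1],[0,0,0],10],[[0,0,-1],[0,0,0],10],[[0,0,-1],[0,0,0],10],[[0,0,-1],[0,0,0],10],[[0,0,-1],[0,0,0],10],[[0,0,-1],[0,0,0],10],[[0,0,-0.7],[0,0,0],10],[[0,0,-0.4],[0,0,0],10],[[0,0,0],[0,0,0],10],[[0,0,0],[0,0,0],10]]'

```text
time: 25.68
ee_pos: [0.5322, 0.012, 0.2686]
eef_rot: [0.586, 0.768, 0.206, 0.157]
ft_force: [0.1, 0.4, -0.7]
width: 0.0172
grip_force: 35.0
```

```bash
python3 - <<'E'
from b import *
chk()
E
```

```text
t 25.675 tip s 0.10396607047868192 off x,y 0.0030366301563489965 0.00019102120533642797 F tool [ 0.38 -0.18  0.68] T tool [ 0.59 -0.05 -0.08] rot [ 0.     0.    -0.001] 0.01715738534834783
```

Call:
move_arm --targets '[[[0,0,-0.5],[0,0,0],10],[[0,0,0],[0,0,0],10],[[0,0,0.5],[0,0,0],10],[[0,0,0.6],[0,0,0],10],[[0,0,1],[0,0,0],10],[[0,0,1],[0,0,0],10],[[0,0,1],[0,0,0],10],[[0,0,1],[0,0,0],10],[[0,0,1],[0,0,0],10],[[0,0,1],[0,0,0],10],[[0,0,1],[0,0,0],10],[[0,0,1],[0,0,0],10],[[0,0,0.8],[0,0,0],10],[[0,0,0.5],[0,0,0],10],[[0,0,0.2],[0,0,0],10],[[0,0,0],[0,0,0],10]]'

```text
time: 27.68
ee_pos: [0.5811, 0.0252, 0.1815]
eef_rot: [0.586, 0.768, 0.206, 0.157]
ft_force: [-0.2, 0.1, -0.5]
width: 0.0176
grip_force: 35.0
```

Call:
move_arm --targets '[[[0,0,0.1],[0,0,0],10],[[0,0,0],[0,0,0],10]]'

```text
time: 27.92
ee_pos: [0.5816, 0.0253, 0.1807]
eef_rot: [0.586, 0.768, 0.206, 0.157]
ft_force: [-0.4, 0.2, -0.6]
width: 0.0174
grip_force: 35.0
```

```bash
python3 - <<'E'
from b import *
chk()
E
```

```text
t 27.925 tip s 0.0023287711937844957 off x,y 0.002859092310012462 0.000504267524726567 F tool [ 0.26 -0.59  0.33] T tool [ 0.56 -0.01 -0.02] rot [-0.    -0.    -0.001] 0.01742120815062093
```

Call:
move_arm --targets '[[[0,0,0.1],[0,0,0],10],[[0,0,0],[0,0,0],10]]'

```text
time: 28.18
ee_pos: [0.5822, 0.0253, 0.1803]
eef_rot: [0.586, 0.768, 0.206, 0.158]
ft_force: [-5.1, -1.1, 5.9]
width: 0.0173
grip_force: 35.0
```

Call:
move_arm --targets '[[[0,0,-0.3],[0,0,0],10],[[0,0,-1],[0,0,0],10],[[0,0,-1],[0,0,0],10],[[0,0,-1],[0,0,0],10],[[0,0,-1],[0,0,0],10],[[0,0,-1],[0,0,0],10],[[0,0,-1],[0,0,0],10],[[0,0,-1],[0,0,0],10],[[0,0,-1],[0,0,0],10],[[0,0,-1],[0,0,0],10],[[0,0,-1],[0,0,0],10],[[0,0,-1],[0,0,0],10],[[0,0,-1],[0,0,0],10],[[0,0,-1.4],[0,0,0],10],[[0,0,-1.5],[0,0,0],10],[[0,0,-0.8],[0,0,0],10],[[0,0,0],[0,0,0],10],[[0,0,0],[0,0,0],10]]'

```text
time: 30.42
ee_pos: [0.5047, 0.0044, 0.3178]
eef_rot: [0.586, 0.768, 0.206, 0.157]
ft_force: [0.3, -0.2, -0.1]
width: 0.0171
grip_force: 35.0
```

```bash
python3 - <<'E'
from b import *
chk()
GP=R.from_quat([.8729,.4878,.0004,-.0002]).as_matrix()
plan([(np.array([.5120,-.3209,.306]),GP,18,10)])
E
```

```text
t 30.425 tip s 0.16087349797614317 off x,y 0.0030558792508990776 0.00011008164643894203 F tool [-0.23  0.13  0.25] T tool [ 0.61 -0.   -0.01] rot [ 0.     0.    -0.001] 0.01708783684316404
end err mm/deg [-0. -0.  0.] 0.66 max cm/row 1.81
[[-1.75,-0.41,-0.16],[0.027,-0.012,0.044],10],[[-1.78,-0.34,-0.13],[0.027,-0.012,0.044],10],[[-1.78,-0.27,-0.1],[0.027,-0.012,0.044],10],[[-1.8,-0.19,-0.08],[0.027,-0.012,0.044],10],[[-1.81,-0.11,-0.05],[0.027,-0.012,0.044],10],[[-1.8,-0.03,-0.02],[0.027,-0.012,0.044],10],[[-1.81,0.05,-0.0],[0.027,-0.012,0.044],10],[[-1.81,0.12,0.01],[0.027,-0.012,0.044],10],[[-1.79,0.21,0.04],[0.027,-0.012,0.044],10],[[-1.79,0.29,0.04],[0.027,-0.012,0.044],10],[[-1.77,0.36,0.07],[0.027,-0.012,0.044],10],[[-1.75,0.45,0.07],[0.027,-0.012,0.044],10],[[-1.73,0.52,0.08],[0.027,-0.012,0.044],10],[[-1.71,0.6,0.08],[0.027,-0.012,0.044],10],[[-1.67,0.68,0.09],[0.027,-0.012,0.044],10],[[-1.64,0.76,0.08],[0.027,-0.012,0.044],10],[[-1.61,0.82,0.09],[0.027,-0.012,0.044],10],[[-1.57,0.9,0.08],[0.027,-0.012,0.044],10],
```

Call:
move_arm --targets '[[[-1.8,-0.4,-0.2],[0.027,-0.012,0.044],10],[[-1.8,-0.3,-0.1],[0.027,-0.012,0.044],10],[[-1.8,-0.3,-0.1],[0.027,-0.012,0.044],10],[[-1.8,-0.2,-0.1],[0.027,-0.012,0.044],10],[[-1.8,-0.1,0],[0.027,-0.012,0.044],10],[[-1.8,0,0],[0.027,-0.012,0.044],10],[[-1.8,0,0],[0.027,-0.012,0.044],10],[[-1.8,0.1,0],[0.027,-0.012,0.044],10],[[-1.8,0.2,0],[0.027,-0.012,0.044],10],[[-1.8,0.3,0],[0.027,-0.012,0.044],10],[[-1.8,0.4,0.1],[0.027,-0.012,0.044],10],[[-1.7,0.5,0.1],[0.027,-0.012,0.044],10],[[-1.7,0.5,0.1],[0.027,-0.012,0.044],10],[[-1.7,0.6,0.1],[0.027,-0.012,0.044],10],[[-1.7,0.7,0.1],[0.027,-0.012,0.044],10],[[-1.6,0.8,0.1],[0.027,-0.012,0.044],10],[[-1.6,0.8,0.1],[0.027,-0.012,0.044],10],[[-1.6,0.9,0.1],[0.027,-0.012,0.044],10],[[0,0,0],[0,0,0],10],[[0,0,0],[0,0,0],10]]'

```text
time: 32.92
ee_pos: [0.5136, -0.3205, 0.3052]
eef_rot: [0.871, 0.492, 0.002, 0.004]
ft_force: [0.6, 0.5, -0.2]
width: 0.0172
grip_force: 35.0
```

```bash
python3 - <<'E'
from b import *
GP=R.from_quat([.8729,.4878,.0004,-.0002]).as_matrix()
st();plan([(np.array([.5120,-.3209,.306]),GP,1,10)])
brush()
cs=cv2.imread('pics/b_scene.png'); hsv=cv2.cvtColor(cs,cv2.COLOR_BGR2HSV); 
m=cv2.inRange(hsv,np.array((45,80,25)),np.array((80,255,255)));m[:, :140]=0;m[:,240:]=0;m[:60]=0
k=cv2.connectedComponentsWithStats(m); print(k[2][1:].tolist(),k[3][1:])
w=cv2.cvtColor(cv2.imread('pics/b_wrist.png'),cv2.COLOR_BGR2HSV); m=cv2.inRange(w,np.array((45,80,25)),np.array((80,255,255))); k=cv2.connectedComponentsWithStats(m); print(k[2][1:].tolist())
E
```

```text
{'time': 32.925, 'ee_pos': [0.5136, -0.3205, 0.3052], 'eef_rot': [0.8707, 0.4917, 0.0025, 0.0038], 'joint_positions': [0.864, 0.291, -0.4856, 1.3689, 0.1354, 1.5051, -0.1545], 'ft_force': [0.5844, 0.4988, -0.2067], 'torque': [0.0657, -0.0175, 0.0102], 'grip_force': 34.999, 'width': 0.0172}
end err mm/deg [ 0. -0. -0.] 0.02 max cm/row 0.17
[[-0.11,-0.11,-0.08],[0.009,0.0,0.009],10],
scene pred tip, head-top, handle low [[187.1, 152.3], [181.8, 130.7], [175.5, 105.1]]
top pred tip, head-top, handle low [[468.6, 227.0], [479.9, 225.6], [494.2, 223.8]]
wrist pred tip, head-top, handle low [[322.6, 187.5], [322.6, 201.8], [322.6, 226.3]]
[[164, 64, 16, 41, 265]] [[172.03396226  84.16603774]]
[[306, 216, 35, 35, 991], [300, 282, 47, 28, 1264]]
```

Call:
move_arm --targets '[[[-0.1,-0.1,0],[0.009,0,0.009],10],[[0,0,1],[0,0,0],10],[[0,0,1.5],[0,0,0],10],[[0,0,1.5],[0,0,0],10],[[0,0,1.5],[0,0,0],10],[[0,0,1],[0,0,0],10],[[0,0,0.7],[0,0,0],10],[[0,0,0.7],[0,0,0],10],[[0,0,0.7],[0,0,0],10],[[0,0,0],[0,0,0],10]]'

```text
time: 34.33
ee_pos: [0.5117, -0.3218, 0.2191]
eef_rot: [0.873, 0.487, -0.0, -0.0]
ft_force: [-0.6, 0.2, -1.7]
width: 0.0173
grip_force: 35.0
```

```bash
python3 - <<'E'
from b import *
st();GP=R.from_quat([.8729,.4878,.0004,-.0002]).as_matrix()
plan([(np.array([.5122,-.3209,.218]),GP,1,10)])
E
```

```text
{'time': 34.325, 'ee_pos': [0.5117, -0.3218, 0.2191], 'eef_rot': [0.8734, 0.487, -0.0003, -0.0001], 'joint_positions': [0.8683, 0.3284, -0.48, 1.5028, 0.1536, 1.3483, -0.1772], 'ft_force': [-0.6285, 0.1932, -1.7142], 'torque': [-0.0056, -0.004, -0.03], 'grip_force': 34.9987, 'width': 0.0173}
end err mm/deg [ 0. -0.  0.] 0.03 max cm/row 0.15
[[0.1,-0.0,0.11],[-0.0,0.001,-0.002],10],
```

Call:
move_arm --targets '[[[0.05,0,0.7],[0,0,0],10],[[0,0,0.8],[0,0,0],10],[[0,0,1],[0,0,0],10],[[0,0,1],[0,0,0],10],[[0,0,0.8],[0,0,0],10],[[0,0,0.4],[0,0,0],10],[[0,0,0.2],[0,0,0],10],[[0,0,0],[0,0,0],10]]'

```text
time: 35.33
ee_pos: [0.5122, -0.3215, 0.1707]
eef_rot: [0.873, 0.487, -0.0, 0.0]
ft_force: [1.3, -0.8, -0.1]
width: 0.0171
grip_force: 35.0
```

Call:
move_arm --targets '[[[0,0,0.15],[0,0,0],10],[[0,0,0],[0,0,0],10]]'

```text
time: 35.58
ee_pos: [0.5122, -0.3215, 0.1692]
eef_rot: [0.873, 0.487, -0.0, 0.0]
ft_force: [0.7, -0.9, -1.4]
width: 0.0172
grip_force: 35.0
```

Call:
move_arm --targets '[[[0,0,0.1],[0,0,0],10],[[0,0,0],[0,0,0],10]]'

```text
time: 35.83
ee_pos: [0.5122, -0.3215, 0.168]
eef_rot: [0.873, 0.487, -0.0, 0.0]
ft_force: [-0.6, 0.8, -1.1]
width: 0.0177
grip_force: 35.0
```

Call:
move_arm --targets '[[[0,0,0.1],[0,0,0],10],[[0,0,0],[0,0,0],10]]'

```text
time: 36.08
ee_pos: [0.5124, -0.3215, 0.1675]
eef_rot: [0.873, 0.487, 0.0, 0.0]
ft_force: [0.6, 0.4, 1.5]
width: 0.0166
grip_force: 35.0
```

It is resting on the pot floor. I release and rise.

Call:
move_arm --targets '[[[0,0,0],[0,0,0],35],[[0,0,0],[0,0,0],60],[[0,0,0],[0,0,0],60],[[0,0,0],[0,0,0],60],[[0,0,-1],[0,0,0],60],[[0,0,-2],[0,0,0],60],[[0,0,-3],[0,0,0],60],[[0,0,-3],[0,0,0],60],[[0,0,-3],[0,0,0],60],[[0,0,-3],[0,0,0],60],[[0,0,0],[0,0,0],60],[[0,0,0],[0,0,0],60]]'

```text
time: 37.58
ee_pos: [0.512, -0.3213, 0.3169]
eef_rot: [0.873, 0.487, -0.0, 0.0]
ft_force: [-0.2, 0.3, -0.8]
width: 0.0521
grip_force: 0.0
```

```bash
python3 - <<'E'
from b import *
st()
for n,z in (('scene',.034),('top',.034),('wrist',0)):
    c=cam(n); hsv=cv2.cvtColor(c['image'],cv2.COLOR_BGR2HSV)
    for nm,lo,hi in (('green',(45,80,25),(80,255,255)),('orange',(4,150,90),(14,255,255)),('yellow',(20,150,100),(32,255,255))):
        k=cv2.connectedComponentsWithStats(cv2.inRange(hsv,np.array(lo),np.array(hi)))
        print(n,nm,[(k[2][i].tolist(),k[3][i].round(1).tolist()) for i in range(1,k[0]) if k[2][i,4]>80])
    if n!='wrist': print(proj(c,[[.513,-.3187,.221],[.513,-.3187,.131]]))
E
```

```text
{'time': 37.575, 'ee_pos': [0.512, -0.3213, 0.3169], 'eef_rot': [0.8734, 0.4871, -0.0002, 0.0001], 'joint_positions': [0.8602, 0.2942, -0.483, 1.3408, 0.1356, 1.539, -0.1626], 'ft_force': [-0.2144, 0.3207, -0.7721], 'torque': [-0.0142, -0.0499, -0.0159], 'grip_force': 0.0, 'width': 0.0521}
scene green [([208, 7, 104, 29, 1120], [281.3, 23.6]), ([382, 11, 182, 44, 1626], [454.8, 37.3]), ([0, 76, 59, 51, 836], [26.6, 93.7]), ([178, 122, 15, 34, 230], [184.7, 138.5])]
scene orange [([418, 212, 27, 21, 214], [431.2, 222.0])]
scene yellow [([289, 186, 25, 17, 219], [301.0, 194.3]), ([163, 262, 18, 24, 235], [171.8, 273.7])]
[[181.34109184 124.04636884]
 [189.58955186 156.40862393]]
top green []
top orange [([191, 199, 27, 26, 252], [204.8, 211.7])]
top yellow [([429, 118, 10, 23, 188], [433.6, 128.4]), ([325, 223, 27, 27, 324], [338.2, 236.0])]
[[482.2947302  225.81561779]
 [465.20572118 228.26254486]]
wrist green [([314, 176, 20, 37, 620], [323.8, 194.7])]
wrist orange []
wrist yellow [([182, 0, 54, 24, 349], [217.6, 13.0]), ([188, 0, 35, 13, 94], [205.0, 5.9]), ([406, 36, 95, 66, 1236], [443.2, 74.3])]
```

The brush handle is back where it was at the start (scene box 178,122), and the roll lies in the tray at top (205,212). Nothing else has moved.

```bash
python3 -c "
from bench import r
print(r.close_job())"
```

```text
the job is handed in; nothing more can be done
None
```

I handed the job in at about 37.6 s: the orange roll lies in the blue tray, the spindle had two full brush strokes (bottom contact peaked at about 27 N on the first and 8 N on the second), and the brush stands back in its pot.

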